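Set a bottle stirring at step five of a blank-knob stirrer

ROBOT

A 7-joint arm with a two-finger parallel gripper is mounted at the origin on the work surface. World frame = base frame: x ahead of the robot, y to its left, z up, the work surface at z = 0. Lengths are in mm, angles in rad, forces in N, time in s.
With the tool pointing down it reaches from about 400 to 875 mm from the base axis. Payload 4.4 kg.
Tool frame: the origin (TCP) lies at the very end of the fingers, on their centre line; the grasp point (between the pads) lies 19 mm behind it; y points along the fingers, z is the direction in which the jaws open and shut, and the axes are right-handed (so a half turn about y gives the same grasp; the last joint's range is limited). The gripper opens to 85 mm and grips with 20 to 120 N. Pads are 22 mm wide; open, the fingers measure 114 mm over their backs; the gripper's body (76 mm by 85 mm) begins 54 mm behind the grasp point. The pads swing forward as they close: fully open they stand 13 mm farther back than shut.
Start: joints at [-1.356, 0.628, 0.038, 1.517, -0.027, 0.996, -0.02], TCP at [180.106, 624.563, 231.313] pointing down, gripper open.
Joint ranges: [-3.06, 3.06], [-0.37, 2.12], [-1.25, 1.32], [0.18, 2.47], [-1.1, 4.24], [0.23, 1.98], [-2.94, 2.94]. Speed limits (rad/s): [2.57, 2.57, 3.14, 3.14, 3.14, 3.14, 3.14].

INTERFACE

Orientations are given as [roll, pitch, yaw] about the fixed x, y, z axes, in that order (R = Rz(yaw) Ry(pitch) Rx(roll)).
In Python, from cell import ctrl, imaging, finish_job gives the robot as it stands.
- The arm moves only by the shell command python3 -m inch 'ROWS'. ROWS is JSON, one flat list of numbers, 7 for each row, row after row: the opening, from 0 (shut) to 1 (fully open), then the shift along the tool's x, y, z in cm, then the turn, a rotation vector about the tool's x, y, z in degrees. A call has 1 to 12 rows; each row is the pose to reach, as a shift and turn from the pose commanded when the call began, along the tool's axes at that moment; what a row does not reach only later rows make up. A row lasts 1/10 s, in which the tool goes at most 50 mm and 8.59 degrees, less where a joint would pass 70% of its speed; a pose out of reach is approached as far as the arm can. A call with a gripper value outside its range is refused whole. The fingers move at their own pace and stop on an object; the grip force is fixed at half the most. Time passes only in rows, so rows that repeat a pose let the fingers close. It gives the time, the measured TCP pose, the force and the opening at its end, in the units of the state.
- ctrl.read_state(): the state, without advancing time (a new reading comes with each control period).
- imaging.get_image(name): name is "scene" or "top"; returns a dict with "img" (480x640x3 uint8, red, green, blue), "fx", "fy", "cx", "cy" (pixels), "R" (3x3) and "t" (3): a world point X has camera coordinates R X + t. Camera axes: x right, y down, z forward; pixel columns grow to the right and rows downward; lengths in mm; the calibration is good to about 2 mm. A picture is of the moment at which its call begins. There is no depth.
- finish_job(): hands the job in, once; it reports no verdict.
The state is a dict: "clock": time; "qpos": joint angles; "qd": joint speeds; "tau": joint torques, N m; "eef_pos": TCP position; "tool_rot": TCP orientation; "force": force on the tool from outside, world axes, zero at the start; "torque": the same for the moment, N m; "width": finger opening in mm.
Only numpy, scipy, OpenCV 4.12 (cv2) and the standard library are available. Lean on these libraries where they do the work, as an engineer would, in place of code of your own. Each camera call takes 0.05 s, during which the arm holds its last target.

TASK

Stand the amber bottle with the orange cap upright in the middle of the magnetic stirrer's round plate and let go of it. Then set the stirrer to speed step five: its knob is blank, so turn it back anticlockwise, gently and without forcing it, to its end stop (off), and from there count five clicks up, clockwise, leaving the knob resting in the fifth click. Leave everything else on the bench as it stands.

Things in the scene. Friction and masses are not known exactly. Their poses are not given: they have to be found in the camera images.
- bottle_orange: To be stirred: amber glass bottle, 50 mm across and 115 mm high to the top of its ORANGE cap (cap 33 mm across, from 91 to 115 mm up; sloping shoulder from 66 to 82 mm up, neck 25 mm across under the cap). Origin: centre of its underside, z up. 0.13 to 0.25 kg. Best taken by the cap.
- stirrer: Magnetic stirrer, fixed: white case 256 mm long (its x) by 156 mm (its y). Origin: centre of its underside; -x end is the front. Front deck 52 mm above the bench, with the black knob; behind it the case steps up to 68 mm and carries the round white plate, 126 mm across, top 75 mm above the bench. Knob axis at x -85 mm, plate centre at x +55 mm, both y 0.
- plate_center (a point): Centre of the plate's top surface, where the bottle's underside goes; axes as the stirrer's.
- knob_top (a point): Centre of the knob's top, on its upright axis, 31 mm above the deck; turns with the knob, its x axis square to one flat. The knob: black, six-sided, 34 mm over the flats (39 over corners), grip height 28 mm; no pointer, and fitted at any angle on its shaft, so its angle does not tell the step. From above, anticlockwise is down to off, clockwise is up. It starts at step 2 to 6.
- knob_foot (a point): On the knob's axis at deck level; does not turn. 12 rest positions (off, steps 1 to 11) 24 degrees apart. Leaving one, the moment rises within 3 degrees to about 0.2 N m, fades to nothing half way, then the knob pulls itself on; let go, it settles in the nearest (at the start it may hang half way). Some 2 degrees past off is the end stop, on a stiff rubber buffer: there the moment goes on climbing, some 0.08 N m per degree, and over 0.6 N m is forcing it.
- bottle_red: Bystander, leave alone: amber glass bottle, 50 mm across and 115 mm high to the top of its RED cap (cap 33 mm across, from 91 to 115 mm up; sloping shoulder from 66 to 82 mm up, neck 25 mm across under the cap). Origin: centre of its underside, z up.
- bottle_white: Bystander, leave alone: amber glass bottle, 50 mm across and 115 mm high to the top of its WHITE cap (cap 33 mm across, from 91 to 115 mm up; sloping shoulder from 66 to 82 mm up, neck 25 mm across under the cap). Origin: centre of its underside, z up.
- media_bottle: Bystander: clear round bottle with a blue cap, 70 mm across, 138 mm high; origin: centre of its underside.
- vial_a: Bystander: small clear vial with a black cap, 27 mm across, 57 mm high; origin: centre of its underside.
- vial_b: Bystander: small clear vial with a black cap, 27 mm across, 57 mm high; origin: centre of its underside.
- petri_dish: Bystander: clear dish, 90 mm across, 15 mm high; origin: centre of its underside.
- tip_box: Bystander: blue box with a clear lid, 87 x 124 x 64 mm; origin: centre of its underside.
- marker: Bystander: marker pen lying along its x, 130 mm long, 13 mm thick; origin: on the bench under its middle.

How it is judged:
By the outcome, as a careful person would: the job done as asked, in the order asked, and still so for the second after the job is handed in, with the robot touching nothing.
It also fails if it takes over 72 s, if anything falls off the work surface, if the arm or the gripper's body presses on something with over 40 N, if the wrist force passes 120 N, or if a joint passes its speed limit or range.

## Working session

There is one attempt and no reset: what is moved stays moved. The work goes in short steps, Python scripts to look and compute and a shell command to move; the robot and the scene stay as the last step left them, time stands still between calls to the robot, and variables do not carry over. Pictures are saved under pics/ and viewed, and the job is handed in when it is done.

```bash
ls; mkdir -p pics
python3 - <<'E'
from cell import ctrl, imaging
import cv2
s=ctrl.read_state()
print(s)
for n in("scene","top"):
    d=imaging.get_image(n); cv2.imwrite(f"pics/{n}0.png",cv2.cvtColor(d["img"],cv2.COLOR_RGB2BGR))
    print(n,d["fx"],d["cx"],d["cy"],d["R"],d["t"])
E
```

```text
pics
{'clock': 0.0, 'qpos': array([-1.35578481,  0.62932674,  0.03844185,  1.51834593, -0.02701474,
        0.99629065, -0.01999517]), 'qd': array([ 1.14227012e-03, -6.92282088e-04,  8.25275544e-04, -5.12736651e-04,
        8.77378145e-04, -3.17320422e-06, -3.61276544e-04]), 'tau': array([-9.94213769e-05, -5.63389564e+01,  1.22617867e+00, -1.93449730e+01,
        1.10016949e-02,  1.05383285e-02,  1.05059598e-05]), 'eef_pos': array([179.93669326, 623.96490038, 230.40869673]), 'tool_rot': array([-1.57264914e+00, -1.05262418e-05, -2.80814125e-01]), 'force': array([-0.14806326, -0.40088862,  0.17431802]), 'torque': array([-0.00738031,  0.01599606,  0.06286469]), 'width': 85.3934962078041}
scene 607.0398120053119 318.15977764717763 241.13168504552755 [[-0.13702944  0.99055759 -0.0043129 ]
 [ 0.74885681  0.10074159 -0.65503024]
 [-0.64841068 -0.09298817 -0.75559036]] [  26.84562352 -388.16024504 1840.26294204]
top 445.8128903716748 320.2413612513269 229.7835648632225 [[ 0.02190807 -0.99972126  0.00880029]
 [-0.97984446 -0.02321902 -0.19840795]
 [ 0.19855698 -0.00427618 -0.98008002]] [  8.18409263 556.28165102 990.28219359]
```

View pics/scene0.png

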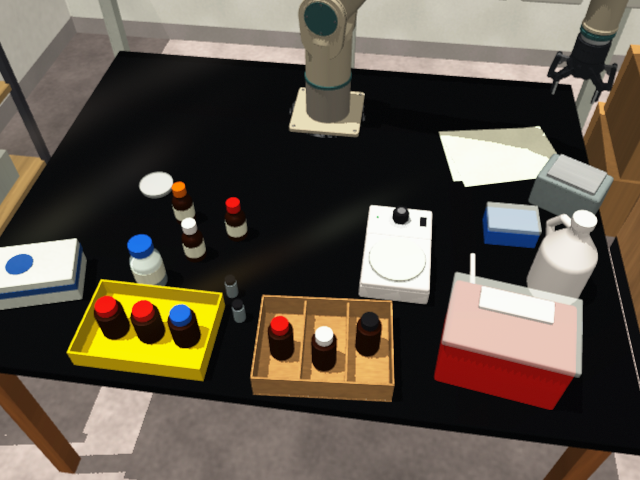

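View pics/top0.png

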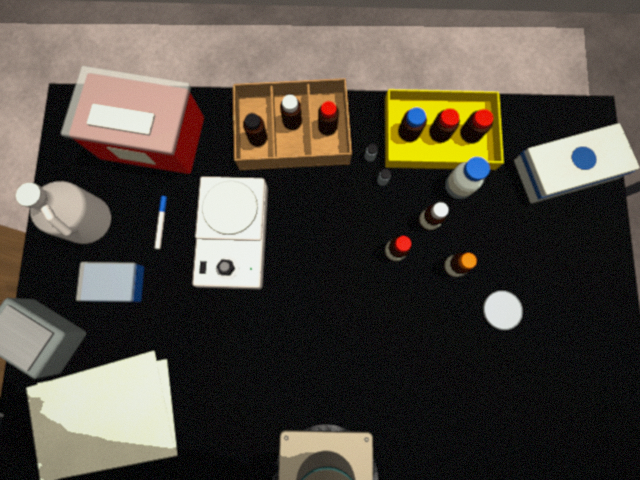

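```bash
cat > h.py <<'E'
import numpy as np, cv2
from cell import ctrl, imaging
def get(n):
    return imaging.get_image(n)
def proj(d,X):
    X=np.atleast_2d(np.asarray(X,float)); c=X@np.array(d["R"]).T+np.array(d["t"]); return np.c_[d["fx"]*c[:,0]/c[:,2]+d["cx"], d["fy"]*c[:,1]/c[:,2]+d["cy"]]
def onz(d,u,v,z):
    R=np.array(d["R"]);t=np.array(d["t"]); o=-R.T@t; r=R.T@np.array([(u-d["cx"])/d["fx"],(v-d["cy"])/d["fy"],1]); return o+r*(z-o[2])/r[2]
def crop(d,u,v,w,h,k,name):
    im=d["img"][v:v+h,u:u+w]; cv2.imwrite("pics/"+name,cv2.cvtColor(cv2.resize(im,None,fx=k,fy=k,interpolation=cv2.INTER_CUBIC),cv2.COLOR_RGB2BGR))
E
python3 - <<'E'
from h import *
S=get("scene");T=get("top")
for n,d in(("scene",S),("top",T)):
    hsv=cv2.cvtColor(d["img"],cv2.COLOR_RGB2HSV)
    for c,(lo,hi) in {"orange":((8,150,120),(16,255,255)),"red":((0,200,120),(5,255,255))}.items():
        m=cv2.inRange(hsv,np.array(lo),np.array(hi))
        k,l,st,ce=cv2.connectedComponentsWithStats(m)
        for i in range(1,k):
            if st[i,4]>40: print(n,c,st[i],ce[i].round(1),onz(d,*ce[i],105).round(1))
crop(T,185,170,90,125,5,"t_st.png");crop(S,350,195,90,110,5,"s_st.png")
crop(T,370,190,120,100,5,"t_b.png")
E
```

```text
scene orange [630  46  10  26  76] [636.4  58. ] [-254.1  912.6  105. ]
scene orange [598 104  42  80 603] [611.1 152.9] [205.6 760.2 105. ]
scene orange [172 181  13  17 174] [178.3 188.8] [ 480.9 -303.7  105. ]
scene orange [271 295  27   3  45] [283.  296.1] [762.5   4.9 105. ]
scene orange [ 299  298   61   84 1488] [332.7 346.8] [869.5 122.3 105. ]
scene orange [360 299  32   6  57] [376.5 300.5] [747.6 198.8 105. ]
scene orange [252 300  55  80 840] [274.8 346. ] [882.9   9.9 105. ]
scene orange [390 312   4  37  74] [391.1 330.5] [816.7 233.2 105. ]
scene orange [359 317  30  42 270] [381.8 345.2] [852.8 217.1 105. ]
scene orange [254 328   5  29  47] [256.  341.6] [877.9 -28.7 105. ]
scene orange [377 350  18  36 121] [390.  371.3] [907.8 236.3 105. ]
scene orange [256 393  32   3  54] [271.8 393.9] [983.8  23.  105. ]
scene red [225 197  15  16 186] [232.4 204.3] [ 515.1 -161.   105. ]
scene red [ 95 296  21  21 347] [105.  306.1] [ 836.6 -354.5  105. ]
scene red [132 301  21  20 345] [142.2 310.5] [ 837.1 -274.8  105. ]
scene red [270 316  19  19 270] [279.2 324.9] [833.6   9.6 105. ]
scene red [ 435  344  138   65 4619] [500.1 377.1] [892.  442.1 105. ]
top orange [ 238   85  113   76 3092] [289.6 127.9] [787.4  98.  105. ]
top orange [234 135   5  24  51] [235.  146.8] [737.3 222.8 105. ]
top orange [461 253  16  16  72] [468.2 259.8] [ 485.9 -307.3  105. ]
top red [321 101  16  15 172] [328.3 108.2] [839.5   8.5 105. ]
top red [441 110  18  16 224] [449.4 117.3] [ 824.1 -277.7  105. ]
top red [474 110  19  16 231] [483.4 117.7] [ 825.  -358.2  105. ]
top red [396 236  15  15 190] [403.  243.1] [ 520.1 -163.6  105. ]
```

```bash
ls pics
```

```text
s_st.png
scene0.png
t_b.png
t_st.png
top0.png
```

View pics/t_st.png

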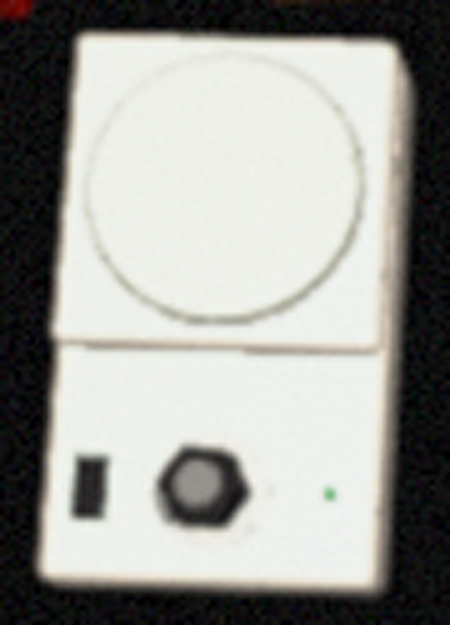

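View pics/s_st.png

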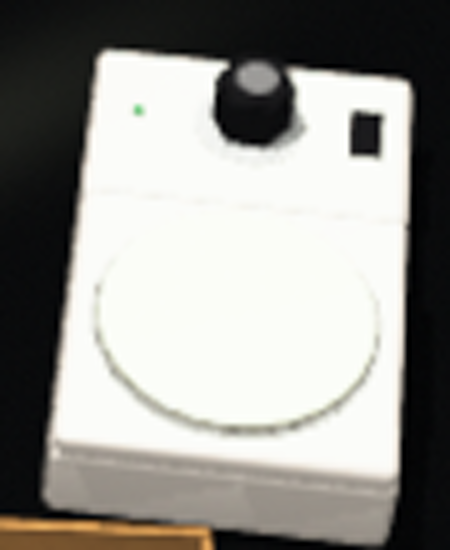

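View pics/t_b.png

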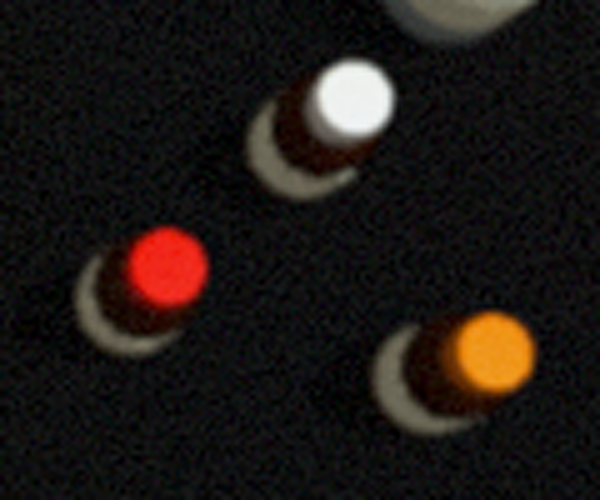

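```bash
cat > fit.py <<'E'
from h import *
from scipy.optimize import least_squares
S=get("scene");T=get("top")
f=lambda o,p:((p[0]+.5)/5-.5+o[0],(p[1]+.5)/5-.5+o[1])
to=(185,170);so=(350,195)
L=[(-128,78,52),(-128,-78,52),(128,78,68),(128,-78,68)]
obs=[]
# +y is left in top
for p,l in zip([(40,580),(380,590),(77,35),(395,42)],L): obs.append((T,f(to,p),l))
for p,l in zip([(410,82),(98,50),(398,482),(55,447)],L): obs.append((S,f(so,p),l))
def W(q,l):
    c,s=np.cos(q[2]),np.sin(q[2]); return [q[0]+c*l[0]-s*l[1],q[1]+s*l[0]+c*l[1],l[2]]
def res(q): return np.concatenate([proj(d,W(q,l))[0]-p for d,p,l in obs])
r=least_squares(res,[600,200,0],loss="soft_l1",x_scale=[1,1,.01]);q=r.x
print(q,np.degrees(q[2]));print(res(q).reshape(-1,2).round(1))
pc=W(q,(55,0,75));kt=W(q,(-85,0,83));print("plate",pc,"knob",kt)
def draw(d,o,w,h,name):
    im=cv2.cvtColor(cv2.resize(d["img"][o[1]:o[1]+h,o[0]:o[0]+w],None,fx=5,fy=5,interpolation=cv2.INTER_CUBIC),cv2.COLOR_RGB2BGR)
    P=lambda X:(((proj(d,X)-o)+.5)*5-.5).round().astype(int)
    a=np.linspace(0,2*np.pi,90)
    cv2.polylines(im,[P([W(q,(55+63*np.cos(t),63*np.sin(t),75)) for t in a])],True,(0,0,255),1)
    cv2.polylines(im,[P([W(q,L[i]) for i in(0,1,3,2)])],True,(0,200,0),1)
    cv2.polylines(im,[P([W(q,(-85+17*np.cos(t),17*np.sin(t),83)) for t in a])],True,(0,255,255),1)
    cv2.imwrite("pics/"+name,im)
draw(T,to,90,125,"ft.png");draw(S,so,90,110,"fs.png")
A,B=cv2.imread("pics/ft.png"),cv2.imread("pics/fs.png");B=cv2.copyMakeBorder(B,0,len(A)-len(B),0,0,0)
A=cv2.resize(np.hstack([A,B]),None,fx=.88,fy=.88);cv2.imwrite("pics/f.png",A)
E
python3 fit.py
python3 - <<'E'
from h import *
from scipy.optimize import least_squares
S=get("scene");T=get("top")
print("cap top:",onz(T,468.5,260.1,115))
for n,d in(("scene",S),("top",T)):
    a=np.linspace(0,2*np.pi,40)
    k=8;u,v,w,h=(150,170,60,70) if n=="scene" else (430,240,60,60)
    im=cv2.cvtColor(cv2.resize(d["img"][v:v+h,u:u+w],None,fx=k,fy=k,interpolation=cv2.INTER_CUBIC),cv2.COLOR_RGB2BGR)
    x,y=onz(T,468.5,260.1,115)[:2]
    for r,z in((16.5,115),(16.5,91),(25,0),(25,66)):
        P=((proj(d,np.c_[x+r*np.cos(a),y+r*np.sin(a),0*a+z])-(u,v)+.5)*k-.5).round().astype(int)
        cv2.polylines(im,[P],True,(0,255,0),1)
    cv2.imwrite(f"pics/b_{n}.png",im)
A,B=cv2.imread("pics/b_scene.png"),cv2.imread("pics/b_top.png");B=cv2.copyMakeBorder(B,0,len(A)-len(B),0,0,0)
cv2.imwrite("pics/bb.png",cv2.resize(np.hstack([A,B]),None,fx=.8,fy=.8))
E
```

```text
[ 5.48445676e+02  2.34576998e+02 -7.11576022e-04] -0.040770302860633045
[[-1.  -0.5]
 [-0.9 -0.9]
 [-1.6 -0.5]
 [ 0.6 -0.3]
 [-0.6 -0.6]
 [-1.2 -0.2]
 [ 0.8 -1.4]
 [-2.1 -2.2]]
plate [np.float64(603.445662443516), np.float64(234.53786158168998), 75] knob [np.float64(463.4456978873449), np.float64(234.63748221635643), 83]
cap top: [ 483.98967857 -304.52110762  115.        ]
```

View pics/f.png

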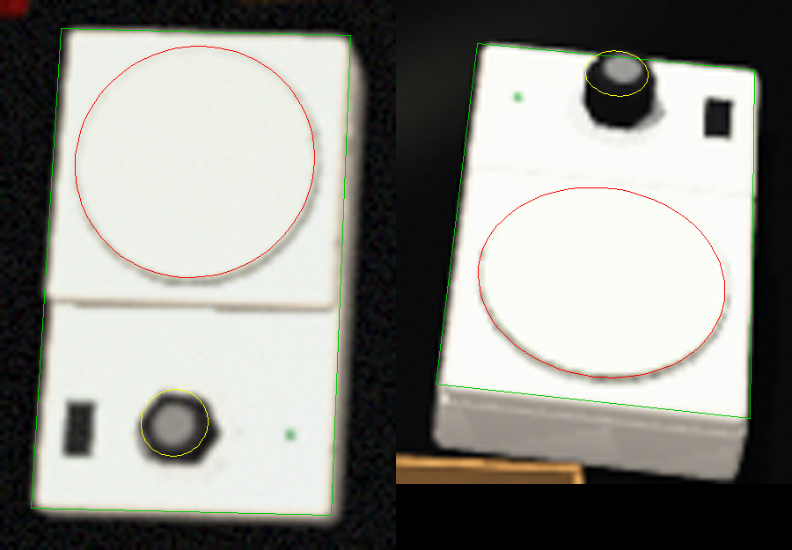

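View pics/bb.png

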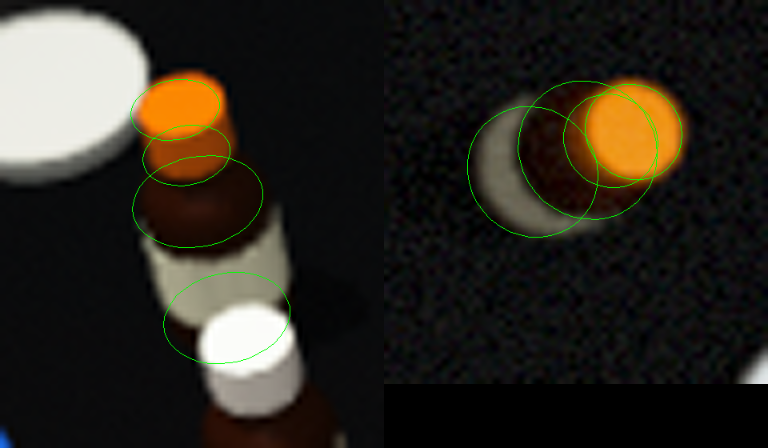

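The orange bottle is at about (483, -304), the plate centre at (603, 234.5) and the knob axis at (463, 234.5). The two cameras agree to within about 2 mm. In the top image the cap is at (468, 260), the plate at (230, 207) and the knob at (225, 267). Next I swing over towards the bottle.

```bash
python3 -m inch '[1,48.8,-4,-32.2,0,56,0, 1,48.8,-4,-32.2,0,56,0, 1,48.8,-4,-32.2,0,56,0, 1,48.8,-4,-32.2,0,56,0, 1,48.8,-4,-32.2,0,56,0, 1,48.8,-4,-32.2,0,56,0, 1,48.8,-4,-32.2,0,56,0, 1,48.8,-4,-32.2,0,56,0, 1,48.8,-4,-32.2,0,56,0, 1,48.8,-4,-32.2,0,56,0, 1,48.8,-4,-32.2,0,56,0, 1,48.8,-4,-32.2,0,56,0]'
cat > mv.py <<'E'
import sys
from h import *
from scipy.spatial.transform import Rotation as Ro
# world target x y z yaw(deg) -> tool shift
def rep(x=None,y=None,z=None,yaw=None):
    s=ctrl.read_state();R=Ro.from_euler("xyz",s["tool_rot"]).as_matrix();p=np.array(s["eef_pos"])
    yw=np.degrees(s["tool_rot"][2])
    print("t",round(s["clock"],2),"pos",p.round(1),"rot",np.degrees(s["tool_rot"]).round(2),"w",round(s["width"],1),"F",s["force"].round(1),"M",s["torque"].round(3),"q",np.array(s["qpos"]).round(2))
    if x is not None:
        d=R.T@(np.array([x,y,z])-p); print("shift cm",(d/10).round(2),"n",np.linalg.norm(d)/50, "turn y",None if yaw is None else round(((yw-yaw+180)%360)-180,1))
if __name__=="__main__": rep(*map(float,sys.argv[1:]))
E
python3 mv.py 483 -304 200 -122
```

```text
clock: 1.6
eef_pos: [561.9, 176.3, 271.9]
tool_rot: [-1.569, -0.001, -1.261]
force: [0.4, 0.6, -0.7]
width: 85.5
t 1.6 pos [561.9 176.3 271.9] rot [-8.993e+01 -8.000e-02 -7.227e+01] w 85.5 F [ 0.4  0.6 -0.7] M [ 0.041 -0.011  0.018] q [-0.57  0.52  0.34  1.65 -0.2   1.01  0.14]
shift cm [ 43.33   7.22 -22.15] n 9.840203668779083 turn y 49.7
```

```bash
python3 -m inch '[1,43.3,7,-22.2,0,49.7,0, 1,43.3,7,-22.2,0,49.7,0, 1,43.3,7,-22.2,0,49.7,0, 1,43.3,7,-22.2,0,49.7,0, 1,43.3,7,-22.2,0,49.7,0, 1,43.3,7,-22.2,0,49.7,0, 1,43.3,7,-22.2,0,49.7,0, 1,43.3,7,-22.2,0,49.7,0, 1,43.3,7,-22.2,0,49.7,0, 1,43.3,7,-22.2,0,49.7,0, 1,43.3,7,-22.2,0,49.7,0, 1,43.3,7,-22.2,0,49.7,0]'
python3 mv.py 483.5 -304 84 -122
python3 - <<'E'
from h import *
S=get("scene");T=get("top")
crop(S,120,120,160,160,4,"a1.png");crop(T,400,190,130,120,4,"a2.png")
A,B=cv2.imread("pics/a1.png"),cv2.imread("pics/a2.png");B=cv2.copyMakeBorder(B,0,len(A)-len(B),0,0,0)
cv2.imwrite("pics/a.png",cv2.resize(np.hstack([A,B]),None,fx=.68,fy=.68))
s=ctrl.read_state()["eef_pos"]; print(proj(S,s),proj(T,s))
E
```

```text
clock: 2.8
eef_pos: [481.1, -301.2, 201.1]
tool_rot: [-1.571, 0.0, -2.128]
force: [0.5, 0.4, 0.4]
width: 85.4
t 2.8 pos [ 481.1 -301.2  201.1] rot [-9.0030e+01  1.0000e-02 -1.2193e+02] w 85.4 F [0.5 0.4 0.4] M [ 0.042 -0.039 -0.046] q [ 0.17  0.6   0.53  1.8  -0.39  0.85  0.33]
shift cm [ 0.12 11.71  0.36] n 2.343168467844685 turn y 0.1
[[172.81100491 159.4402251 ]] [[480.0789257  255.18109662]]
```

View pics/a.png

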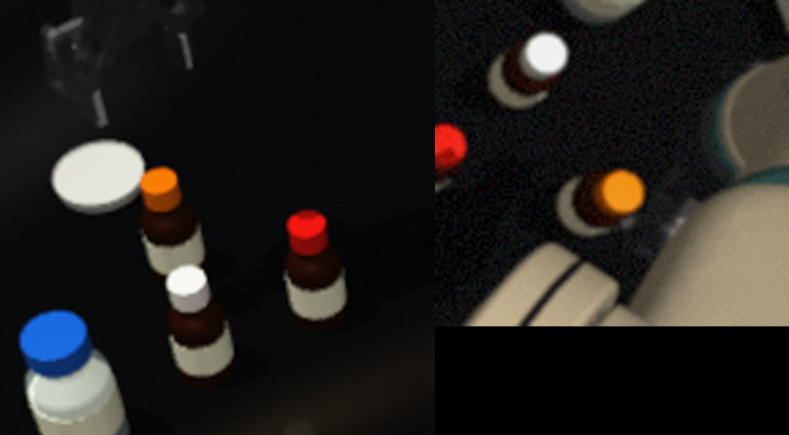

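```bash
python3 -m inch '[1,0.1,4,0.3,0,0,0, 1,0.1,8,0.3,0,0,0, 1,0.1,10.5,0.3,0,0,0, 1,0.1,11.9,0.3,0,0,0, 1,0.1,11.9,0.3,0,0,0]'; python3 mv.py 483.5 -304 82
```

```text
clock: 3.4
eef_pos: [483.5, -300.7, 81.0]
tool_rot: [-1.574, 0.001, -2.123]
force: [0.2, -0.0, 1.0]
width: 85.5
t 3.4 pos [ 483.5 -300.7   81. ] rot [-9.0180e+01  4.0000e-02 -1.2166e+02] w 85.5 F [ 0.2 -0.   1. ] M [-0.031  0.014 -0.034] q [ 0.25  0.76  0.41  1.88 -0.51  0.61  0.43]
shift cm [ 0.28 -0.11  0.17] n 0.06847956023313297 turn y None
```

```bash
python3 -m inch '[1,0.25,0,0.15,0,0,0, 1,0.25,0,0.15,0,0,0]'; python3 mv.py 483.5 -304 82; python3 -m inch '[0,0,0,0,0,0,0, 0,0,0,0,0,0,0, 0,0,0,0,0,0,0, 0,0,0,0,0,0,0, 0,0,0,0,0,0,0, 0,0,0,0,0,0,0, 0,0,0,0,0,0,0, 0,0,0,0,0,0,0]'; python3 mv.py
```

```text
clock: 3.6
eef_pos: [484.7, -306.8, 83.9]
tool_rot: [-1.567, -0.0, -2.126]
force: [-0.1, 0.2, -0.4]
width: 85.6
t 3.6 pos [ 484.7 -306.8   83.9] rot [-8.9810e+01 -2.0000e-02 -1.2178e+02] w 85.6 F [-0.1  0.2 -0.4] M [-0.041  0.039  0.005] q [ 0.26  0.76  0.42  1.87 -0.5   0.61  0.43]
shift cm [-0.17  0.19 -0.25] n 0.07208293935478008 turn y None
clock: 4.4
eef_pos: [483.6, -305.7, 82.8]
tool_rot: [-1.571, 0.0, -2.126]
force: [-1.4, 1.7, 5.5]
width: 31.4
t 4.4 pos [ 483.6 -305.7   82.8] rot [-9.000e+01  2.000e-02 -1.218e+02] w 31.4 F [-1.4  1.7  5.5] M [ 0.256  0.24  -0.003] q [ 0.26  0.76  0.41  1.87 -0.5   0.61  0.43]
```

```bash
python3 -m inch '[0,0,-3,0,0,0,0, 0,0,-7,0,0,0,0, 0,0,-11,0,0,0,0, 0,0,-15,0,0,0,0, 0,0,-18,0,0,0,0, 0,0,-19,0,0,0,0, 0,0,-19,0,0,0,0]'; python3 mv.py 603.4 234.5 272 -70
python3 - <<'E'
from h import *
S=get("scene");crop(S,100,60,160,160,4,"l1.png")
E
```

```text
clock: 5.1
eef_pos: [484.1, -305.9, 272.9]
tool_rot: [-1.569, 0.0, -2.125]
force: [0.1, 0.2, -2.1]
width: 31.4
t 5.1 pos [ 484.1 -305.9  272.9] rot [-8.9890e+01  2.0000e-02 -1.2178e+02] w 31.4 F [ 0.1  0.2 -2.1] M [ 0.029  0.049 -0.001] q [ 0.14  0.53  0.58  1.7  -0.33  1.01  0.29]
shift cm [-52.22   0.08 -18.32] n 11.068248247129116 turn y -51.8
```

View pics/l1.png

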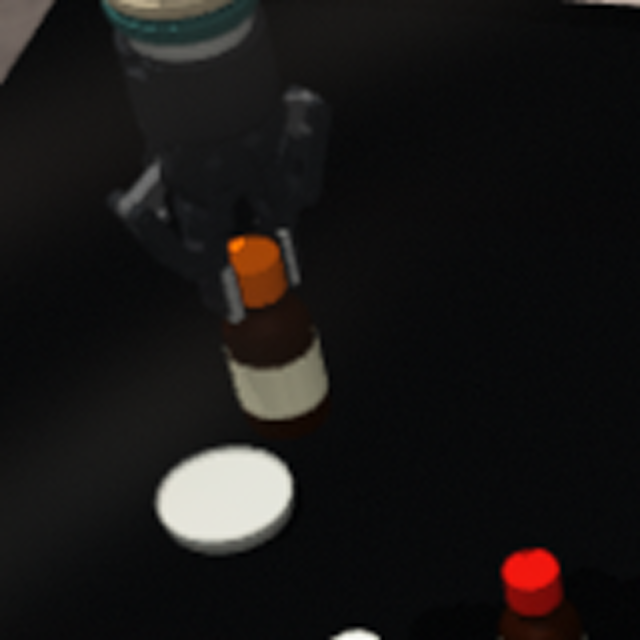

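The bottle hangs upright in the jaws, with the cap at crop (258, 270). Now I carry it to the plate.

```bash
python3 -m inch '[0,-2,0,-0.7,0,-3,0, 0,-6,0,-2.1,0,-7,0, 0,-10.5,0,-3.7,0,-12,0, 0,-15.2,0,-5.3,0,-17,0, 0,-19.9,0,-7,0,-22,0, 0,-24.6,0,-8.6,0,-27,0, 0,-29.3,0,-10.3,0,-32,0, 0,-34,0,-11.9,0,-37,0, 0,-38.7,0,-13.6,0,-42,0, 0,-43.4,0,-15.2,0,-47,0, 0,-47.5,0,-16.7,0,-50,0, 0,-50.5,0,-17.7,0,-52,0]'; python3 -m inch '[0,-1.7,0,-0.6,0,0,0, 0,-1.7,0,-0.6,0,0,0, 0,-1.7,0,-0.6,0,0,0]';python3 mv.py 603.4 234.5 172 -70
```

```text
clock: 6.35
eef_pos: [597.6, 221.0, 269.0]
tool_rot: [-1.575, 0.002, -1.213]
force: [-0.5, 0.3, -1.1]
width: 31.4
clock: 6.65
eef_pos: [586.7, 229.2, 270.7]
tool_rot: [-1.574, -0.001, -1.219]
force: [-0.4, -0.7, -0.9]
width: 31.2
t 6.65 pos [586.7 229.2 270.7] rot [-9.020e+01 -7.000e-02 -6.983e+01] w 31.2 F [-0.4 -0.7 -0.9] M [-0.123 -0.032 -0.006] q [-0.6   0.58  0.31  1.53 -0.19  1.06  0.1 ]
shift cm [0.07 9.86 1.78] n 2.0037344110348947 turn y 0.2
```

```bash
python3 -m inch '[0,0,1,0.9,0,0,0, 0,0,4,1.8,0,0,0, 0,0,7.5,1.8,0,0,0, 0,0,9.6,1.8,0,0,0, 0,0,9.9,1.8,0,0,0, 0,0,9.9,1.8,0,0,0]';python3 mv.py 603.4 234.5 157.5 -70
python3 - <<'E'
from h import *
S=get("scene");T=get("top");crop(S,330,130,120,180,4,"p1.png");crop(T,170,150,120,150,4,"p2.png")
A,B=cv2.imread("pics/p1.png"),cv2.imread("pics/p2.png");B=cv2.copyMakeBorder(B,0,len(A)-len(B),0,0,0)
cv2.imwrite("pics/p.png",cv2.resize(np.hstack([A,B]),None,fx=.8,fy=.8))
E
```

```text
clock: 7.25
eef_pos: [605.1, 235.5, 172.7]
tool_rot: [-1.572, -0.001, -1.22]
force: [0.3, -0.9, -1.7]
width: 31.4
t 7.25 pos [605.1 235.5 172.7] rot [-9.006e+01 -4.000e-02 -6.990e+01] w 31.4 F [ 0.3 -0.9 -1.7] M [0.013 0.014 0.013] q [-0.58  0.71  0.28  1.58 -0.23  0.89  0.13]
shift cm [ 0.04  1.52 -0.19] n 0.3058027679593777 turn y 0.1
```

View pics/p.png

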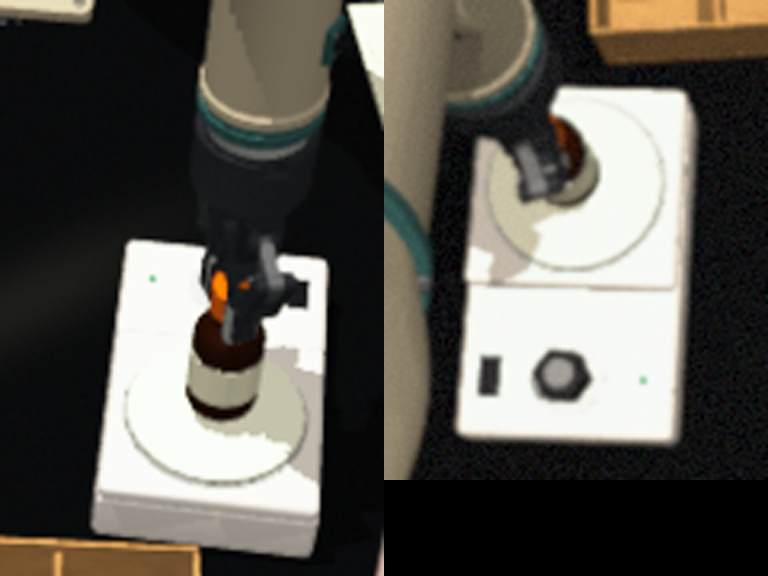

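```bash
python3 -m inch '[0,0,0.5,-0.1,0,0,0, 0,0,1,-0.1,0,0,0, 0,0,1.3,-0.1,0,0,0, 0,0,1.3,-0.1,0,0,0, 0,0,1.4,-0.1,0,0,0, 0,0,1.4,-0.1,0,0,0]';python3 mv.py 603.4 234.5 157.5 -70
```

```text
clock: 7.95
eef_pos: [603.8, 236.6, 159.3]
tool_rot: [-1.571, -0.0, -1.218]
force: [0.5, -0.4, -1.5]
width: 31.7
t 7.95 pos [603.8 236.6 159.3] rot [-89.99  -0.   -69.79] w 31.7 F [ 0.5 -0.4 -1.5] M [-0.023 -0.03  -0.045] q [-0.57  0.72  0.27  1.6  -0.23  0.86  0.14]
shift cm [ 0.18  0.18 -0.1 ] n 0.05538098098360339 turn y 0.2
```

```bash
for i in 1; do python3 -m inch '[0,0.1,0.1,-0.1,0,0,0, 0,0.1,0.1,-0.1,0,0,0]';python3 -m inch '[0,0,0.05,0,0,0,0, 0,0,0.05,0,0,0,0]'; python3 -m inch '[0,0,0.05,0,0,0,0, 0,0,0.05,0,0,0,0]'; done; python3 mv.py 603.4 234.5 157.5 -70
```

```text
clock: 8.15
eef_pos: [602.9, 234.9, 158.2]
tool_rot: [-1.571, -0.0, -1.218]
force: [-0.0, 0.1, -1.2]
width: 30.9
clock: 8.35
eef_pos: [603.1, 235.2, 157.9]
tool_rot: [-1.571, -0.0, -1.218]
force: [-0.4, -0.3, -1.3]
width: 31.5
clock: 8.55
eef_pos: [603.2, 235.2, 157.8]
tool_rot: [-1.571, 0.0, -1.218]
force: [-1.6, -0.8, 3.5]
width: 31.4
t 8.55 pos [603.2 235.2 157.8] rot [-8.998e+01  1.000e-02 -6.979e+01] w 31.4 F [-1.6 -0.8  3.5] M [-0.151  0.342  0.006] q [-0.57  0.72  0.27  1.6  -0.24  0.85  0.14]
shift cm [ 0.08  0.03 -0.  ] n 0.01642651052982865 turn y 0.2
```

Contact with the plate shows (force up from -1.3 to +3.5 N). I release and rise.

```bash
python3 -m inch '[1,0,0,0,0,0,0, 1,0,0,0,0,0,0, 1,0,0,0,0,0,0, 1,0,0,0,0,0,0, 1,0,0,0,0,0,0, 1,0,0,0,0,0,0, 1,0,-3,0,0,0,0, 1,0,-6,0,0,0,0, 1,0,-8,0,0,0,0, 1,0,-9,0,0,0,0, 1,0,-9,0,0,0,0]';python3 mv.py 463 234.5 247 -70
cat > angle.py <<'E'
from h import *
import sys
def knob(T,c=(463.4,234.6)):
    # rectify plane z=83 around knob, 8 px/mm
    g=np.arange(-28,28,.2);X,Y=np.meshgrid(g,g)
    P=proj(T,np.c_[X.ravel()+c[0],Y.ravel()+c[1],0*X.ravel()+83]).astype(np.float32)
    im=cv2.remap(T["img"],P[:,0].reshape(X.shape),P[:,1].reshape(X.shape),cv2.INTER_CUBIC)
    return im
E
python3 - <<'E'
from angle import *
T=get("top");crop(T,175,160,110,140,4,"k1.png")
im=knob(T);cv2.imwrite("pics/k2.png",cv2.cvtColor(cv2.resize(im,None,fx=2,fy=2),cv2.COLOR_RGB2BGR))
E
```

```text
clock: 9.65
eef_pos: [603.8, 235.5, 248.6]
tool_rot: [-1.568, 0.0, -1.218]
force: [0.7, 0.1, -0.1]
width: 85.5
t 9.65 pos [603.8 235.5 248.6] rot [-8.985e+01  1.000e-02 -6.979e+01] w 85.5 F [ 0.7  0.1 -0.1] M [-0.023  0.006 -0.025] q [-0.59  0.62  0.3   1.51 -0.2   1.03  0.11]
shift cm [ -4.77   0.12 -13.25] n 2.81655413330635 turn y 0.2
```

View pics/k1.png

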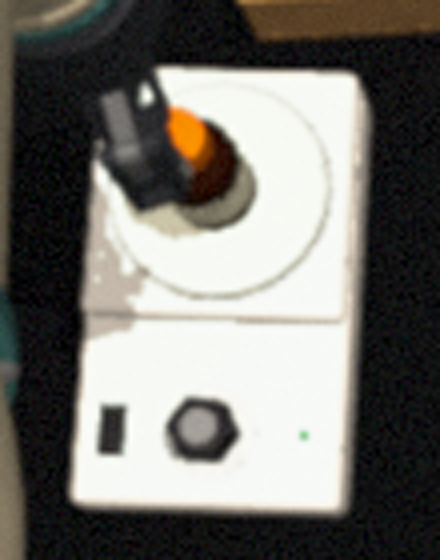

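View pics/k2.png

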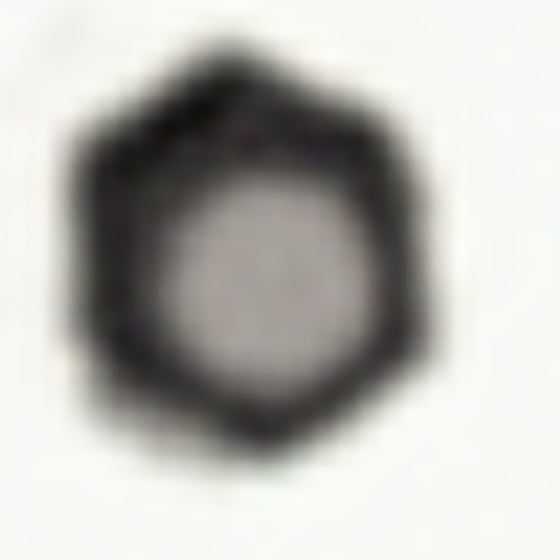

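```bash
cat >> angle.py <<'E'
from scipy.optimize import minimize
def fitk(d,c=(463.4,234.6)):
    k=8;u0,v0=(proj(d,[*c,70])[0]-18).astype(int)
    g=cv2.cvtColor(d["img"],cv2.COLOR_RGB2GRAY)[v0:v0+36,u0:u0+36]
    g=cv2.resize(g,None,fx=k,fy=k,interpolation=cv2.INTER_CUBIC)
    m=(g<135).astype(np.uint8)
    # keep component near centre, fill
    cs,_=cv2.findContours(m,cv2.RETR_EXTERNAL,cv2.CHAIN_APPROX_NONE)
    pc=(proj(d,[*c,70])[0]-(u0,v0)+.5)*k-.5
    ct=max(cs,key=lambda q:cv2.pointPolygonTest(q,tuple(map(float,pc)),True))
    m=np.zeros_like(m);cv2.drawContours(m,[ct],-1,1,-1)
    def sil(p):
        a=np.radians(p[2]+30+60*np.arange(6));r=17/np.cos(np.pi/6)
        P=np.vstack([proj(d,np.c_[p[0]+r*np.cos(a),p[1]+r*np.sin(a),0*a+z]) for z in(55,83)])
        P=((P-(u0,v0)+.5)*k-.5)
        h=cv2.convexHull((P*16).round().astype(np.int32));o=np.zeros_like(m);cv2.fillConvexPoly(o,h,1,shift=4);return o
    f=lambda p:float(np.sum(sil(p)!=m))
    best=min((minimize(f,[*c,a0],method="Nelder-Mead",options=dict(initial_simplex=np.array([[*c,a0],[c[0]+2,c[1],a0],[c[0],c[1]+2,a0],[c[0],c[1],a0+6]]))) for a0 in range(-30,30,5)),key=lambda r:r.fun)
    return best.x.round(1),best.fun/m.sum()
E
python3 - <<'E'
from angle import *
for n in("top","scene"):
    print(n,fitk(get(n)))
E
```

```text
top (array([461. , 234.4, -10.9]), np.float64(0.11476457637951851))
scene (array([437.4, 249.2,  -2.1]), np.float64(0.6083826053786))
```

```bash
sed -i 's/def fitk(d,c=(463.4,234.6))/def fitk(d,c=(463.4,234.6),th=135)/; s/g<135/g<th/' angle.py
python3 - <<'E'
from angle import *
T=get("top")
for th in(90,110,135,160,180): print(th,fitk(T,th=th))
S=get("scene");crop(S,370,190,70,50,8,"k3.png")
E
```

```text
90 (array([460.7, 234. ,  33.8]), np.float64(0.25174145472217724))
110 (array([461.3, 235. , -18.3]), np.float64(0.18656829936111957))
135 (array([461.2, 234.7, -12.1]), np.float64(0.11253813950188037))
160 (array([461.2, 235.2,  -6.4]), np.float64(0.05838154132588603))
180 (array([461.4, 234.9,  -3.3]), np.float64(0.05008526495294638))
```

View pics/k3.png

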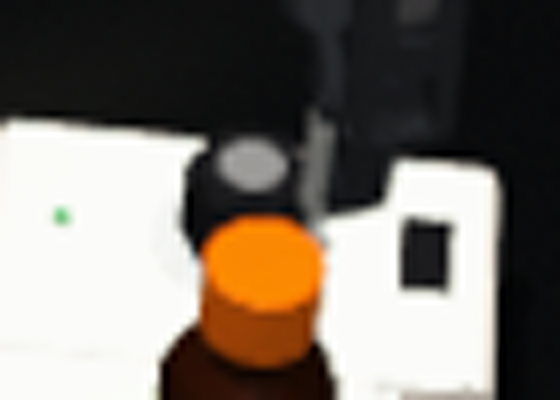

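Bottle stands in the plate's middle. The knob is near (462, 235) with flat normals at about -5° (mod 60), so I grip at yaw -95° with the jaws partly open.

```bash
python3 mv.py 462 235 240 -95; python3 -m inch '[0.65,-1.5,0,-4,0,8,0, 0.65,-3.2,0,-8.5,0,16,0, 0.65,-4.6,0.5,-12.5,0,25,0, 0.65,-4.8,0.8,-13.3,0,25.2,0, 0.65,-4.8,0.8,-13.3,0,25.2,0, 0.65,-4.8,0.8,-13.3,0,25.2,0]'; python3 mv.py 462 235 110 -95;python3 - <<'E'
from angle import *
T=get("top");S=get("scene");print(fitk(T,th=170))
crop(S,350,130,90,120,5,"k4.png")
E
```

```text
t 9.9 pos [602.3 235.1 245.8] rot [-9.015e+01 -1.000e-02 -6.979e+01] w 85.7 F [ 0.6  0.2 -0.5] M [0.039 0.001 0.001] q [-0.59  0.63  0.3   1.51 -0.2   1.03  0.11]
shift cm [ -4.84   0.61 -13.17] n 2.808759003475461 turn y 25.2
clock: 10.5
eef_pos: [463.2, 234.5, 239.4]
tool_rot: [-1.569, 0.0, -1.657]
force: [1.4, 0.6, 0.5]
width: 55.6
t 10.5 pos [463.2 234.5 239.4] rot [-8.990e+01  1.000e-02 -9.493e+01] w 55.6 F [1.4 0.6 0.5] M [-0.006 -0.002 -0.05 ] q [-0.82  0.46  0.44  1.88 -0.25  0.85 -0.35]
shift cm [-0.03 12.94 -0.14] n 2.5883375444968255 turn y 0.1
(array([461.4, 235.1,  54.8]), np.float64(0.050776196636481245))
```

View pics/k4.png

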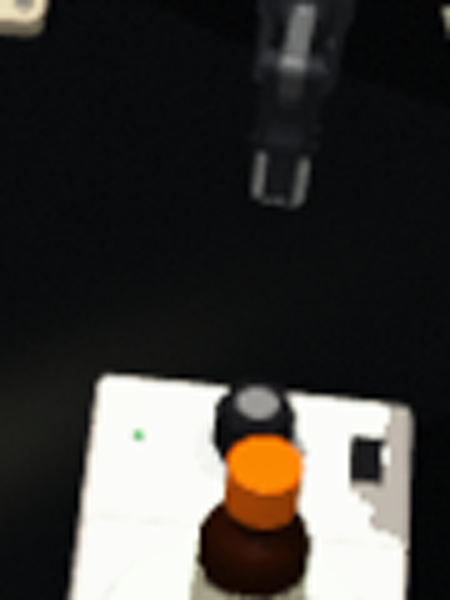

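```bash
python3 -m inch '[0.65,0,5,-0.1,0,0,0, 0.65,0,10,-0.1,0,0,0, 0.65,0,13.5,-0.1,0,0,0, 0.65,0,14.4,-0.1,0,0,0, 0.65,0,14.4,-0.1,0,0,0]'; python3 mv.py 462.2 235 58 -95;python3 - <<'E'
from angle import *
T=get("top");S=get("scene")
crop(S,370,150,60,100,6,"k5.png");crop(T,185,220,80,75,6,"k6.png")
A,B=cv2.imread("pics/k5.png"),cv2.imread("pics/k6.png");B=cv2.copyMakeBorder(B,0,len(A)-len(B),0,0,0)
cv2.imwrite("pics/k7.png",cv2.resize(np.hstack([A,B]),None,fx=.9,fy=.9))
E
```

```text
clock: 11.1
eef_pos: [461.2, 233.7, 94.3]
tool_rot: [-1.572, -0.001, -1.659]
force: [-0.0, -0.3, 0.2]
width: 55.7
t 11.1 pos [461.2 233.7  94.3] rot [-9.008e+01 -8.000e-02 -9.505e+01] w 55.7 F [-0.  -0.3  0.2] M [-0.013 -0.034 -0.028] q [-0.73  0.67  0.31  2.01 -0.39  0.52 -0.23]
shift cm [-0.14  3.63  0.09] n 0.727422162625716 turn y -0.1
```

View pics/k7.png

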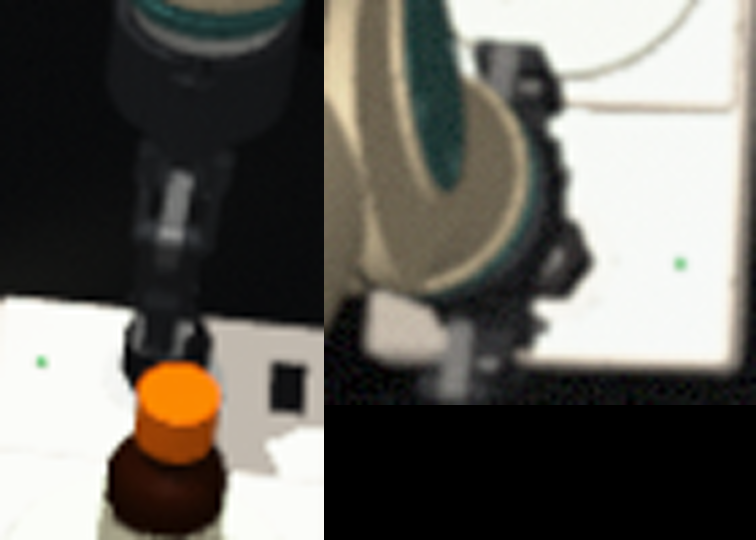

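```bash
python3 -m inch '[0.65,-0.1,1.5,0.05,0,0,0, 0.65,-0.1,3,0.05,0,0,0, 0.65,-0.1,3.6,0.05,0,0,0, 0.65,-0.1,3.6,0.05,0,0,0]'; python3 mv.py 462.2 235 58 -95; python3 -m inch '[0,0,0,0,0,0,0, 0,0,0,0,0,0,0, 0,0,0,0,0,0,0, 0,0,0,0,0,0,0, 0,0,0,0,0,0,0]';python3 mv.py 462.2 235 58 -95
```

```text
clock: 11.6
eef_pos: [461.9, 235.7, 60.1]
tool_rot: [-1.57, 0.001, -1.658]
force: [0.1, 0.3, 1.0]
width: 55.4
t 11.6 pos [461.9 235.7  60.1] rot [-8.994e+01  5.000e-02 -9.499e+01] w 55.4 F [0.1 0.3 1. ] M [-0.028 -0.004 -0.027] q [-0.7   0.73  0.26  2.02 -0.42  0.44 -0.21]
shift cm [0.07 0.21 0.03] n 0.044503982343138765 turn y 0.0
clock: 12.1
eef_pos: [462.8, 235.7, 60.7]
tool_rot: [-1.568, 0.001, -1.658]
force: [0.0, 0.1, 6.6]
width: 33.1
t 12.1 pos [462.8 235.7  60.7] rot [-8.983e+01  9.000e-02 -9.499e+01] w 33.1 F [0.  0.1 6.6] M [-0.112 -0.029  0.046] q [-0.7   0.73  0.26  2.02 -0.42  0.44 -0.2 ]
shift cm [ 0.08  0.27 -0.05] n 0.05768083451949822 turn y 0.0
```

```bash
cat > m.py <<'E'
from h import *
s=ctrl.read_state(); print("   yaw %.2f Mz %.3f F %s t %.2f w %.1f pos %s"%(np.degrees(s["tool_rot"][2]),s["torque"][2],s["force"].round(1),s["clock"],s["width"],s["eef_pos"].round(1)))
E
python3 m.py
python3 -m inch '[0,0,0,0,0,-1,0, 0,0,0,0,0,-2,0]'>/dev/null; python3 m.py
python3 -m inch '[0,0,0,0,0,-1,0, 0,0,0,0,0,-2,0]'>/dev/null; python3 m.py
python3 -m inch '[0,0,0,0,0,-1,0, 0,0,0,0,0,-2,0]'>/dev/null; python3 m.py
```

```text
yaw -94.99 Mz 0.046 F [0.  0.1 6.6] t 12.10 w 33.1 pos [462.8 235.7  60.7]
   yaw -93.01 Mz -0.245 F [ 0.2 -0.6  5.6] t 12.30 w 32.1 pos [462.8 235.7  60.7]
   yaw -91.03 Mz -0.285 F [ 1.3 -0.9  5.5] t 12.50 w 32.8 pos [462.9 235.7  60.7]
   yaw -89.02 Mz -0.181 F [ 1.1 -0.8  5.4] t 12.70 w 33.0 pos [462.9 235.7  60.7]
```

```bash
python3 -m inch '[0,0,0,0,0,-2,0, 0,0,0,0,0,-4,0, 0,0,0,0,0,-6,0, 0,0,0,0,0,-6,0]'>/dev/null; python3 m.py
python3 -m inch '[0,0,0,0,0,-2,0, 0,0,0,0,0,-4,0, 0,0,0,0,0,-6,0, 0,0,0,0,0,-6,0]'>/dev/null; python3 m.py
python3 -m inch '[0,0,0,0,0,-2,0, 0,0,0,0,0,-4,0, 0,0,0,0,0,-4,0]'>/dev/null; python3 m.py
python3 -m inch '[0,0,0,0,0,-1,0, 0,0,0,0,0,-2,0, 0,0,0,0,0,-2,0]'>/dev/null; python3 m.py
python3 -m inch '[0,0,0,0,0,-1,0, 0,0,0,0,0,-2,0, 0,0,0,0,0,-2,0]'>/dev/null; python3 m.py
python3 -m inch '[0,0,0,0,0,-1,0, 0,0,0,0,0,-1,0]'>/dev/null; python3 m.py
```

```text
yaw -82.99 Mz -0.023 F [0.7 0.1 4.8] t 13.10 w 32.8 pos [463.  235.7  60.7]
   yaw -76.96 Mz 0.141 F [ 1.1 -0.4  5.5] t 13.50 w 32.7 pos [463.1 235.8  60.7]
   yaw -72.95 Mz 0.204 F [2.  0.1 5.4] t 13.80 w 32.8 pos [463.2 235.8  60.7]
   yaw -71.01 Mz 0.003 F [2.7 0.1 5.5] t 14.10 w 32.8 pos [463.3 235.7  60.7]
   yaw -69.05 Mz -0.102 F [1.7 0.1 5.2] t 14.40 w 32.6 pos [463.3 235.8  60.8]
   yaw -68.06 Mz -0.182 F [ 0.9 -0.8  5.4] t 14.60 w 32.8 pos [463.4 235.8  60.7]
```

```bash
python3 -m inch '[0,0,0,0,0,-1,0, 0,0,0,0,0,-1,0]'>/dev/null; python3 m.py
python3 -m inch '[0,0,0,0,0,-1,0, 0,0,0,0,0,-1,0]'>/dev/null; python3 m.py
```

```text
yaw -67.06 Mz -0.125 F [ 2.4 -0.3  6. ] t 14.80 w 32.7 pos [463.4 235.8  60.7]
   yaw -66.05 Mz -0.178 F [ 2.1 -1.   4.3] t 15.00 w 32.6 pos [463.4 235.8  60.7]
```

```bash
python3 -m inch '[0,0,0,0,0,-3,0, 0,0,0,0,0,-6,0, 0,0,0,0,0,-6,0]'>/dev/null; python3 m.py
python3 -m inch '[0,0,0,0,0,-3,0, 0,0,0,0,0,-6,0, 0,0,0,0,0,-9,0, 0,0,0,0,0,-9,0]'>/dev/null; python3 m.py
python3 -m inch '[0,0,0,0,0,-2,0, 0,0,0,0,0,-4,0, 0,0,0,0,0,-4,0]'>/dev/null; python3 m.py
python3 -m inch '[0,0,0,0,0,-1.5,0, 0,0,0,0,0,-3,0, 0,0,0,0,0,-3,0]'>/dev/null; python3 m.py
python3 -m inch '[0,0,0,0,0,-1,0, 0,0,0,0,0,-1,0]'>/dev/null; python3 m.py
python3 -m inch '[0,0,0,0,0,-1,0, 0,0,0,0,0,-1,0]'>/dev/null; python3 m.py
```

```text
yaw -60.01 Mz -0.037 F [2.5 0.5 6.9] t 15.30 w 32.8 pos [463.5 235.8  60.7]
   yaw -50.97 Mz 0.216 F [2.6 0.1 7.1] t 15.70 w 32.9 pos [463.6 235.9  60.7]
   yaw -47.02 Mz 0.041 F [ 2.9 -0.2  5.8] t 16.00 w 32.9 pos [463.7 236.   60.8]
   yaw -44.09 Mz -0.168 F [ 3.  -0.5  5.4] t 16.30 w 32.7 pos [463.7 236.1  60.7]
   yaw -43.10 Mz -0.172 F [2.5 0.1 6.2] t 16.50 w 32.6 pos [463.8 236.1  60.7]
   yaw -42.10 Mz -0.158 F [1.9 0.4 5.8] t 16.70 w 33.0 pos [463.8 236.   60.7]
```

```bash
python3 -m inch '[0,0,0,0,0,-3,0, 0,0,0,0,0,-6,0, 0,0,0,0,0,-6,0]'>/dev/null; python3 m.py
python3 -m inch '[0,0,0,0,0,-3,0, 0,0,0,0,0,-6,0, 0,0,0,0,0,-9,0, 0,0,0,0,0,-9,0]'>/dev/null; python3 m.py
python3 -m inch '[0,0,0,0,0,-2,0, 0,0,0,0,0,-4,0, 0,0,0,0,0,-4,0]'>/dev/null; python3 m.py
python3 -m inch '[0,0,0,0,0,-1.5,0, 0,0,0,0,0,-3,0, 0,0,0,0,0,-3,0]'>/dev/null; python3 m.py
python3 -m inch '[0,0,0,0,0,-1,0, 0,0,0,0,0,-1,0]'>/dev/null; python3 m.py
python3 -m inch '[0,0,0,0,0,-1,0, 0,0,0,0,0,-1,0]'>/dev/null; python3 m.py
```

```text
yaw -36.01 Mz -0.006 F [3.2 1.1 5.3] t 17.00 w 32.9 pos [463.9 236.2  60.8]
   yaw -26.96 Mz 0.182 F [3.8 0.7 5.1] t 17.40 w 32.8 pos [464.  236.3  60.7]
   yaw -23.02 Mz 0.075 F [3.5 0.8 5.5] t 17.70 w 32.8 pos [464.  236.4  60.8]
   yaw -20.09 Mz -0.213 F [3.4 0.8 4.2] t 18.00 w 32.7 pos [464.  236.5  60.8]
   yaw -19.10 Mz -0.185 F [2.7 0.2 6.4] t 18.20 w 32.7 pos [464.1 236.5  60.7]
   yaw -18.10 Mz -0.161 F [3.9 0.8 5.2] t 18.40 w 32.7 pos [464.1 236.5  60.8]
```

```bash
python3 -m inch '[0,0,0,0,0,-3,0, 0,0,0,0,0,-6,0, 0,0,0,0,0,-6,0]'>/dev/null; python3 m.py
python3 -m inch '[0,0,0,0,0,-3,0, 0,0,0,0,0,-6,0, 0,0,0,0,0,-9,0, 0,0,0,0,0,-9,0]'>/dev/null; python3 m.py
python3 -m inch '[0,0,0,0,0,-2,0, 0,0,0,0,0,-4,0, 0,0,0,0,0,-4,0]'>/dev/null; python3 m.py
python3 -m inch '[0,0,0,0,0,-1.5,0, 0,0,0,0,0,-3,0, 0,0,0,0,0,-3,0]'>/dev/null; python3 m.py
python3 -m inch '[0,0,0,0,0,-1,0, 0,0,0,0,0,-1,0]'>/dev/null; python3 m.py
```

```text
yaw -12.01 Mz 0.022 F [3.  2.4 5.1] t 18.70 w 32.8 pos [464.1 236.6  60.7]
   yaw -2.96 Mz 0.174 F [4.7 2.  6.4] t 19.10 w 32.8 pos [464.1 236.9  60.8]
   yaw 0.98 Mz 0.077 F [4.6 2.1 4.5] t 19.40 w 32.9 pos [464.2 236.9  60.8]
   yaw 3.92 Mz -0.211 F [4.5 2.3 5.8] t 19.70 w 32.6 pos [464.1 237.   60.7]
   yaw 4.90 Mz -0.166 F [3.6 2.4 5.5] t 19.90 w 32.6 pos [464.1 237.   60.7]
```

```bash
python3 -m inch '[0,0,0,0,0,-1,0, 0,0,0,0,0,-1,0]'>/dev/null; python3 m.py;sleep 0.1; python3 m.py
python3 -m inch '[0,0,0,0,0,-1,0, 0,0,0,0,0,-1,0]'>/dev/null; python3 m.py
```

```text
yaw 5.91 Mz -0.185 F [3.5 2.6 4.7] t 20.10 w 32.9 pos [464.1 237.1  60.8]
   yaw 5.91 Mz -0.185 F [3.5 2.6 4.7] t 20.10 w 32.9 pos [464.1 237.1  60.8]
   yaw 6.92 Mz -0.206 F [4.8 2.5 5. ] t 20.30 w 32.8 pos [464.1 237.   60.7]
```

```bash
python3 -m inch '[0,0,0,0,0,-1,0, 0,0,0,0,0,-1,0]'>/dev/null; python3 m.py
python3 -m inch '[0,0,0,0,0,-1,0, 0,0,0,0,0,-1,0]'>/dev/null; python3 m.py
```

```text
yaw 7.92 Mz -0.137 F [4.1 2.  5.3] t 20.50 w 33.1 pos [464.1 237.1  60.7]
   yaw 8.93 Mz -0.087 F [3.1 2.8 5.2] t 20.70 w 32.7 pos [464.1 237.1  60.7]
```

```bash
python3 -m inch '[0,0,0,0,0,-2,0, 0,0,0,0,0,-4,0, 0,0,0,0,0,-4,0]'>/dev/null; python3 m.py
python3 -m inch '[0,0,0,0,0,-3,0, 0,0,0,0,0,-6,0, 0,0,0,0,0,-8,0, 0,0,0,0,0,-8,0]'>/dev/null; python3 m.py
python3 -m inch '[0,0,0,0,0,-2,0, 0,0,0,0,0,-4,0, 0,0,0,0,0,-4,0]'>/dev/null; python3 m.py
python3 -m inch '[0,0,0,0,0,-1.5,0, 0,0,0,0,0,-2.5,0, 0,0,0,0,0,-2.5,0]'>/dev/null; python3 m.py
python3 -m inch '[0,0,0,0,0,-1,0, 0,0,0,0,0,-1,0]'>/dev/null; python3 m.py
```

```text
yaw 12.98 Mz 0.020 F [3.9 1.6 4.3] t 21.00 w 32.7 pos [464.1 237.2  60.7]
   yaw 21.03 Mz 0.201 F [4.4 2.3 5.9] t 21.40 w 32.9 pos [464.  237.4  60.7]
   yaw 25.01 Mz 0.011 F [3.4 2.8 5.3] t 21.70 w 32.8 pos [464.  237.5  60.7]
   yaw 27.43 Mz -0.174 F [3.9 3.1 5.5] t 22.00 w 32.7 pos [464.  237.5  60.8]
   yaw 28.41 Mz -0.256 F [3.7 3.1 5.1] t 22.20 w 32.5 pos [464.  237.5  60.7]
```

```bash
python3 -m inch '[0,0,0,0,0,-1,0, 0,0,0,0,0,-1,0]'>/dev/null; python3 m.py
```

```text
yaw 29.41 Mz -0.242 F [3.2 3.3 5.8] t 22.40 w 32.8 pos [464.  237.6  60.8]
```

```bash
python3 -m inch '[0,0,0,0,0,-1,0, 0,0,0,0,0,-1,0]'>/dev/null; python3 m.py
```

```text
yaw 30.40 Mz -0.345 F [3.8 3.5 6.5] t 22.60 w 33.0 pos [464.  237.6  60.7]
```

```bash
python3 -m inch '[0,0,0,0,0,-0.8,0, 0,0,0,0,0,-0.8,0]'>/dev/null; python3 m.py
```

```text
yaw 31.18 Mz -0.368 F [4.1 3.9 6.5] t 22.80 w 32.6 pos [464.  237.5  60.7]
```

End stop found: the moment climbs to 0.37 N m at 6° past the rest at yaw 25°, where an ordinary click fades. So off is at yaw 25° and step 5 is at -95°. Now I turn clockwise, counting the clicks.

```bash
python3 -m inch '[0,0,0,0,0,3,0, 0,0,0,0,0,6.2,0, 0,0,0,0,0,6.2,0]'>/dev/null; python3 m.py
python3 -m inch '[0,0,0,0,0,3,0, 0,0,0,0,0,6,0, 0,0,0,0,0,6,0]'>/dev/null; python3 m.py
python3 -m inch '[0,0,0,0,0,4,0, 0,0,0,0,0,8,0, 0,0,0,0,0,12,0, 0,0,0,0,0,12,0]'>/dev/null; python3 m.py
python3 -m inch '[0,0,0,0,0,3,0, 0,0,0,0,0,6,0, 0,0,0,0,0,6,0]'>/dev/null; echo one; python3 m.py
```

```text
yaw 25.00 Mz -0.009 F [4.3 2.8 4.1] t 23.10 w 32.9 pos [464.  237.4  60.8]
   yaw 19.02 Mz 0.027 F [3.9 3.1 5.5] t 23.40 w 33.1 pos [464.1 237.3  60.7]
   yaw 6.92 Mz -0.176 F [5.1 3.2 5.7] t 23.80 w 32.6 pos [464.2 237.1  60.8]
one
   yaw 0.98 Mz -0.035 F [4.  2.3 6.2] t 24.10 w 32.9 pos [464.1 236.9  60.8]
```

```bash
python3 -m inch '[0,0,0,0,0,3,0, 0,0,0,0,0,6,0, 0,0,0,0,0,6,0]'>/dev/null; python3 m.py
python3 -m inch '[0,0,0,0,0,4,0, 0,0,0,0,0,8,0, 0,0,0,0,0,12,0, 0,0,0,0,0,12,0]'>/dev/null; python3 m.py
python3 -m inch '[0,0,0,0,0,3,0, 0,0,0,0,0,6,0, 0,0,0,0,0,6,0]'>/dev/null; echo two; python3 m.py
python3 -m inch '[0,0,0,0,0,3,0, 0,0,0,0,0,6,0, 0,0,0,0,0,6,0]'>/dev/null; python3 m.py
python3 -m inch '[0,0,0,0,0,4,0, 0,0,0,0,0,8,0, 0,0,0,0,0,12,0, 0,0,0,0,0,12,0]'>/dev/null; python3 m.py
python3 -m inch '[0,0,0,0,0,3,0, 0,0,0,0,0,6,0, 0,0,0,0,0,6,0]'>/dev/null; echo three; python3 m.py
```

```text
yaw -5.01 Mz 0.074 F [4.  2.  6.6] t 24.40 w 33.0 pos [464.1 236.8  60.7]
   yaw -17.10 Mz -0.174 F [3.  1.6 5.4] t 24.80 w 32.8 pos [464.  236.5  60.7]
two
   yaw -23.04 Mz -0.011 F [4.3 0.6 6.7] t 25.10 w 32.7 pos [464.  236.4  60.7]
   yaw -29.02 Mz 0.088 F [3.  0.6 7.4] t 25.40 w 33.2 pos [463.9 236.3  60.7]
   yaw -41.11 Mz -0.206 F [2.2 0.5 8.2] t 25.80 w 32.6 pos [463.8 236.1  60.7]
three
   yaw -47.05 Mz 0.034 F [3.1 0.3 8.1] t 26.10 w 32.4 pos [463.7 236.   60.7]
```

```bash
python3 -m inch '[0,0,0,0,0,3,0, 0,0,0,0,0,6,0, 0,0,0,0,0,6,0]'>/dev/null; python3 m.py
python3 -m inch '[0,0,0,0,0,4,0, 0,0,0,0,0,8,0, 0,0,0,0,0,12,0, 0,0,0,0,0,12,0]'>/dev/null; python3 m.py
python3 -m inch '[0,0,0,0,0,3,0, 0,0,0,0,0,6,0, 0,0,0,0,0,6,0]'>/dev/null; echo four; python3 m.py
python3 -m inch '[0,0,0,0,0,3,0, 0,0,0,0,0,6,0, 0,0,0,0,0,6,0]'>/dev/null; python3 m.py
python3 -m inch '[0,0,0,0,0,4,0, 0,0,0,0,0,8,0, 0,0,0,0,0,12,0, 0,0,0,0,0,12,0]'>/dev/null; python3 m.py
python3 -m inch '[0,0,0,0,0,3,0, 0,0,0,0,0,6,0, 0,0,0,0,0,6,0, 0,0,0,0,0,6,0]'>/dev/null; echo five; python3 m.py
```

```text
yaw -53.03 Mz 0.017 F [ 3.5 -0.2  6.9] t 26.40 w 32.9 pos [463.6 235.9  60.7]
   yaw -65.12 Mz -0.167 F [ 3.  -0.6  9. ] t 26.80 w 32.8 pos [463.4 235.8  60.7]
four
   yaw -71.05 Mz -0.021 F [ 2.  -0.2  8.7] t 27.10 w 32.7 pos [463.3 235.7  60.7]
   yaw -77.03 Mz 0.063 F [ 2.9 -0.7  8.8] t 27.40 w 32.7 pos [463.1 235.7  60.7]
   yaw -89.11 Mz -0.139 F [1.4 0.6 8.9] t 27.80 w 32.6 pos [462.9 235.7  60.7]
five
   yaw -95.00 Mz -0.025 F [ 0.8 -0.9  9.4] t 28.20 w 32.7 pos [462.7 235.6  60.7]
```

Five clicks counted, and the moment is about 0 at yaw -95°. I let go and rise.

```bash
python3 -m inch '[0.65,0,0,0,0,0,0, 0.65,0,0,0,0,0,0, 0.65,0,0,0,0,0,0, 0.65,0,0,0,0,0,0, 0.65,0,0,0,0,0,0]'; python3 m.py
python3 -m inch '[0.65,0,-2,0,0,0,0, 0.65,0,-5,0,0,0,0, 0.65,0,-10,0,0,0,0, 0.65,0,-15,0,0,0,0, 0.65,0,-19,0,0,0,0, 0.65,0,-20,0,0,0,0, 0.65,0,-20,0,0,0,0]'; python3 m.py
python3 - <<'E'
from angle import *
T=get("top");S=get("scene");print(fitk(T,th=160),fitk(T,th=180))
im=knob(T);cv2.imwrite("pics/e2.png",cv2.cvtColor(cv2.resize(im,None,fx=2,fy=2),cv2.COLOR_RGB2BGR))
cv2.imwrite("pics/es.png",cv2.cvtColor(S["img"],cv2.COLOR_RGB2BGR));cv2.imwrite("pics/et.png",cv2.cvtColor(T["img"],cv2.COLOR_RGB2BGR))
E
```

```text
clock: 28.7
eef_pos: [461.1, 235.3, 59.1]
tool_rot: [-1.571, -0.0, -1.656]
force: [0.1, -0.0, -0.5]
width: 55.5
   yaw -94.90 Mz -0.007 F [ 0.1 -0.  -0.5] t 28.70 w 55.5 pos [461.1 235.3  59.1]
clock: 29.4
eef_pos: [461.9, 235.9, 260.7]
tool_rot: [-1.568, 0.002, -1.656]
force: [-0.8, 0.4, -0.8]
width: 55.4
   yaw -94.87 Mz 0.011 F [-0.8  0.4 -0.8] t 29.40 w 55.4 pos [461.9 235.9 260.7]
(array([461.2, 235.2,  53.6]), np.float64(0.056524912094473564)) (array([461.4, 235. ,  -3.4]), np.float64(0.048788164935473714))
```

View pics/es.png

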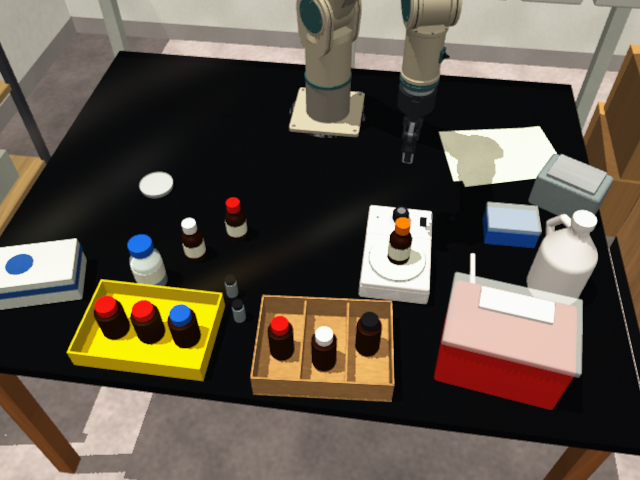

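View pics/et.png

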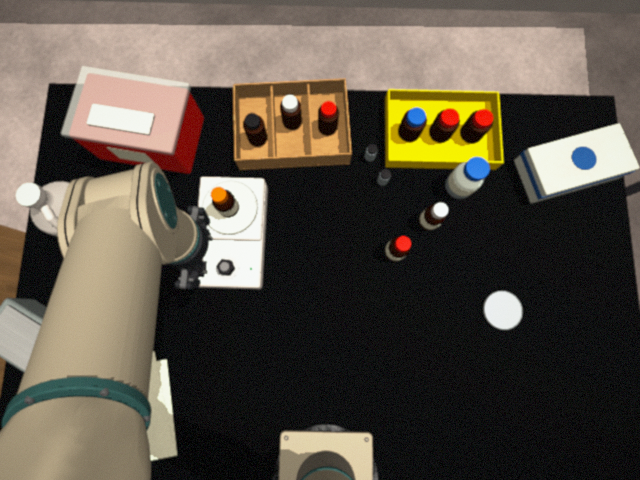

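View pics/e2.png

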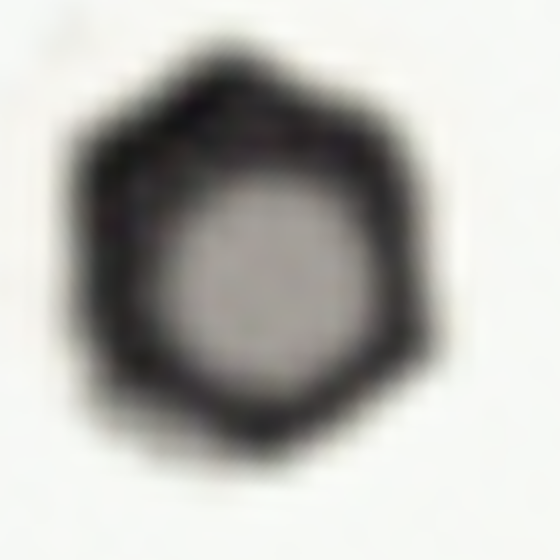

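Run:
```python
from h import *
for n,(u,v,w,h) in dict(scene=(385,205,35,35),top=(200,180,40,40)).items():
    d=get(n);hsv=cv2.cvtColor(d["img"][v:v+h,u:u+w],cv2.COLOR_RGB2HSV)
    m=cv2.inRange(hsv,np.array((8,200,215)),np.array((20,255,255)));M=cv2.moments(m,True)
    p=(M["m10"]/M["m00"]+u,M["m01"]/M["m00"]+v);print(n,M["m00"],p,onz(d,*p,190).round(1))
```

```text
scene 126.0 (402.6190476190476, 222.73809523809524) [600.6 237.3 190. ]
top 149.0 (218.29530201342283, 194.09395973154363) [599.  233.9 190. ]
```

```bash
python3 -c "
from cell import finish_job
print(finish_job())"
```

```text
the job is handed in; nothing more can be done
None
```

The job is handed in, at about 29.5 s on the robot's clock: the orange-capped bottle stands on the stirrer's plate and the knob rests in the fifth click from off.

- **Bottle:** I took it by the cap, set it down at first contact (about 3.5 N) and released it. In the last pictures it stands upright. Both cameras put its cap within about 4–5 mm of my estimate of the plate centre; the measurement itself is good to about 2 mm.
- **Finding off:** I turned the knob anticlockwise over five clicks. At the next rest the moment kept climbing to 0.37 N m at about 6° past it, where an ordinary click had faded to 0.2 N m or less, so I took that as the end stop. That is below the 0.6 N m limit.
- **Setting step five:** From off I counted five clicks of 24° clockwise and released with the moment near zero. The knob had therefore started at step 5, and the picture shows it back at its starting angle.
- **Everything else:** The last pictures show the other items where they stood at the start, except the marker pen, which the arm hides from the top camera. The arm was clear above the bench, touching nothing.

**Checks that disagreed:**
- The two cameras differed by 1–3 mm.
- The knob-angle fit from the pictures varied by several degrees with the threshold used, and failed in the scene camera's view.
- On the clockwise turn, the moments 6° past each rest read lower (0.02–0.09 N m) than I expected. The rests themselves were at the same angles both ways.

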